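Tare the empty tray on the postage scale, then add the stamp

ROBOT

A 7-joint arm with a two-finger parallel gripper is mounted at the origin on the work surface; the furniture and walls round the work are solid. World frame = base frame: x ahead of the robot, y to its left, z up, the work surface at z = 0. Lengths are in m, angles in rad, forces in N, time in s.
With the tool pointing down it reaches from about 0.4 to 0.85 m from the base axis. Payload 10.4 kg.
Tool frame: the origin (TCP) lies at the very end of the fingers, on their centre line; the grasp point (between the pads) lies 19 mm behind it; z points along the fingers, y is the line along which they close (so a half turn about z gives the same grasp; the last joint's range is limited). The gripper opens to 87 mm and grips with 3 to 60 N. Pads are 19 mm wide; open, the fingers measure 117 mm over their backs; the gripper's body (75 mm by 190 mm) begins 51 mm behind the grasp point.
Start: joints at [1.155, 0.332, -0.065, 1.46, 0.022, 1.35, -0.088], TCP at [0.239, -0.577, 0.223] pointing down, gripper open.
Joint ranges: [-2.6, 2.6], [-0.5, 2.12], [-1.47, 1.34], [0.16, 2.42], [-1.27, 4.41], [0.06, 2.06], [-2.6, 2.6]. Speed limits (rad/s): [2.22, 2.22, 2.79, 2.79, 3.14, 3.14, 3.14].

INTERFACE

Orientations are given as a unit quaternion [x, y, z, w].
In Python, from bench import r gives the robot as it stands.
- The arm moves only by the shell command python3 -m jog 'ROWS' [FORCE]. ROWS is a JSON object with one list for each field, all of the same length, 1 to 12, a row being the entries at one place: x, y, z (the shift in units of 25 mm), rz (a turn about the tool's z in units of 0.1 rad), aperture (the finger opening in m); each row is the pose to reach, as a shift and turn from the pose commanded when the command began, along the tool's axes at that moment; what a row does not reach only later rows make up. A row lasts 1/10 s, in which the tool goes at most 0.05 m and 0.15 rad, less where a joint would pass 70% of its speed; a pose out of reach is approached as far as the arm can. The fingers move at their own pace and stop on an object; FORCE is the grip in N (left out, the last holds). Time passes only in rows, so rows that do not move let the fingers close. It prints the time, the measured TCP pose, the force, the opening and the grip force at its end. Input that does not fit is refused with a message, and nothing moves.
- r.read_state(): the state, without advancing time (a new reading comes with each control period).
- r.camera(name): name is "scene" or "top" or "wrist"; returns a dict with "img" (384x512x3 uint8, red, green, blue), "fx", "fy", "cx", "cy" (pixels), "pose" (4x4, takes a point from camera to world coordinates). Camera axes: x right, y down, z forward; pixel columns grow to the right and rows downward; lengths in m; the calibration is good to about 2 mm. A picture is of the moment at which its call begins. There is no depth.
- r.close_job(): hands the job in; it is judged then, once.
Trained networks look in the newest picture that a camera, given by its name, has taken for a name from the list of things; names that differ only in an ending like _2 or _b are one class to them, and where a whole thing is asked for, a point or a joint stands for the part that bears it (a point fixed in the world has none). Each returns a list of dicts, best first, with "p" (0 to 1); they miss things now and then, are a little off and sometimes report something else, mostly with a low value. They report only what shows in the picture. A call takes as long as a camera call. They do not tell look-alikes from the thing itself.
- r.recognise(camera, label): "position" ([column, row] as shares, 0 to 1, of the picture: columns of its width, rows of its height, amid what is visible of it).
- r.regions_of(camera, label): "pixels" (384x512 bool, what is visible of it) and "position" ([column, row] as shares, 0 to 1, of the picture: columns of its width, rows of its height, amid what is visible of it).
The state is a dict: "time": time; "joint_positions": joint angles; "joint_vel": joint speeds; "joint_torque": joint torques, N m; "ee_pos": TCP position; "eef_rot": TCP orientation; "ft_force": force on the tool from outside, world axes, zero at the start; "torque": the same for the moment, N m; "width": finger opening in m; "grip_force": force on a finger pad.
Only numpy, scipy, OpenCV 4.12 (cv2) and the standard library are available. Lean on these libraries where they do the work, as an engineer would, in place of code of your own. Each camera call takes 0.05 s, during which the arm holds its last target. There are 200 camera calls.

TASK

Weigh the wooden hand stamp for posting: seat the empty steel tray fully home in the pocket of the postage scale's pan and let go of it (the pan hangs a little off centre, so feel for the pocket without leaning hard on the pan). Then press the orange tare key well down, gently, hold it for about a second and release it, and only after that stand the stamp upright in the tray. Leave the other things on the desk alone, and do not touch the key again once the stamp is in.

Things in the scene. Friction and masses are not known exactly. Their poses are not given: they have to be found in the camera images.
- scale: Postage scale, fixed, level; grey housing 220 x 170 mm (x by y), top 38 mm above the desk. Origin: centre of its underside. Its -x end carries the black display and the orange tare key; over its +x part hangs the pan, an aluminium plate 130 x 140 mm (x by y), parallel to the scale, with a pocket in its middle 47 mm (scale x) by 71 mm (scale y), 6 mm deep.
- pan_nominal (a point): Where the middle of the unloaded pan's top would be if the pan hung true (scale frame 35, 0, 62 mm). The pan and its pocket really hang off centre by up to 10 mm along the scale's x and independently up to 10 mm along its y; this offset is not reported and stays the same during the job. The height, 62 mm above the desk, is true.
- pan (a joint): How far the sprung pan has sunk, m: 0 unloaded, stop at 0.012. It begins to sink at about 0.5 N and then sinks 1 mm per 2 N; more than 0.009 (about 18 N) overloads the scale.
- tare (a joint): Travel of the orange tare key, m: 0 up, 0.006 fully down. Sprung: it begins to move at about 1.7 N, takes about 0.8 N more per mm and is fully down at about 6.5 N, after which it is hard. It counts as pressed beyond 0.003.
- tare_top (a point): Centre of the top of the orange tare key, 22 x 32 mm (scale x by y), raised 9 mm above the housing top, pressed straight down; moves with the key.
- tray: Empty open steel tray, 150 g. Origin: centre of its underside. Solid foot 44 x 68 mm (x by y), 9 mm tall, lower edges chamfered 1.5 mm, under a box 60 x 84 mm outside (x by y), 9 to 40 mm above the origin; walls 3 mm, inner floor 12 mm above the origin. The foot fits the pocket (1.5 mm play each side), long side along the scale's y, either way round; seated, the origin is 6 mm below the pan's top.
- stamp: Wooden (red-brown) hand stamp, about 60 g, standing upright on the desk. Origin: centre of its underside, z up. Foot 24 x 52 mm (x by y), 12 mm tall; turned handle on the z axis, at most 28 mm in diameter, whose round top is 74 mm above the origin.
- stamp_pad: Dark blue ink pad, 74 x 112 x 17 mm, a bystander. Origin: centre of its underside.
- eraser: Blue and white eraser, 19 x 42 x 12 mm, a bystander. Origin: centre of its underside.
Not all that is in view belongs to the job. Several things have the shape of the stamp; the one meant has the colours described above.

How it is judged:
On the way, in this order (a step that is already met when the one before it is completed fails the run):
1. the tray sits fully home in the pan's pocket and the fingers have let go of it (horizontal distance between tray and pan_nominal below 0.018 m and z of tray in the frame of scale between 0.046 and 0.0585 m and angle between tray's own z axis and vertical below 0.05 rad and contact force between the fingers and tray below 0.1 N and not (horizontal distance between stamp and tray below 0.035 m and z of stamp in the frame of tray between 0.005 and 0.05 m)), for 0.2 s.
2. the tare key is held down past 3 mm for 0.7 s while the empty tray sits home, untouched (all of step 1 and value of joint tare above 0.003 m), for 0.7 s.
3. the tare key is released, with the tray still empty (value of joint tare below 0.001 m and not (horizontal distance between stamp and tray below 0.035 m and z of stamp in the frame of tray between 0.005 and 0.05 m)), for 0.1 s.
At the end, for the whole second after the job is handed in: Tray fully home in the pocket: origin 46 to 58.5 mm above the scale's underside, within 18 mm of pan_nominal, tilt under 0.05 rad. Stamp upright (0.15 rad) on the tray's floor (3 mm), within 35 mm of its middle. Both at rest (0.02 m/s), tare key up (under 1 mm) (horizontal distance between tray and pan_nominal below 0.018 m and z of tray in the frame of scale between 0.046 and 0.0585 m and angle between tray's own z axis and vertical below 0.05 rad and horizontal distance between stamp and tray below 0.035 m and z of stamp in the frame of tray between 0.009 and 0.015 m and angle between stamp's own z axis and vertical below 0.15 rad and linear speed of each of stamp, tray below 0.02 m/s and value of joint tare below 0.001 m); the robot touches nothing.
It fails at once if the pan is pressed down more than 9 mm (scale overloaded) (value of joint pan above 0.009 m).
It fails at once if the fingers press on the scale's key or housing with more than 20 N (contact force between the fingers and scale above 20 N).
It fails at once if the tare key is pressed once the stamp is in the tray (horizontal distance between stamp and tray below 0.035 m and z of stamp in the frame of tray between 0.005 and 0.05 m and value of joint tare above 0.003 m).
It fails at once if a bystander (stamp pad, eraser) is moved more than 20 mm (distance of any of stamp_pad, eraser from where it was at the start of the episode above 0.02 m).
It also fails if it takes over 72 s, if anything falls off the work surface, if the arm or the gripper's body presses on something with over 40 N, if the wrist force passes 120 N, or if a joint passes its speed limit or range.

## Working session

There is one attempt and no reset: what is moved stays moved. The work goes in short steps, Python scripts to look and compute and a shell command to move; the robot and the scene stay as the last step left them, time stands still between calls to the robot, and variables do not carry over. Pictures are saved under pics/ and viewed, at most 14 in all, crops included, and the job is handed in when it is done.

```bash
mkdir -p pics; ls
python3 - <<'E'
from bench import r
import cv2,numpy as np
s=r.read_state();print(s['time'],s['ee_pos'],s['eef_rot'],s['width'])
ims=[]
for n in ('top','scene'):
    c=r.camera(n);ims.append(c['img']);print(n,c['fx'],c['fy'],c['cx'],c['cy'],np.round(c['pose'],4).tolist())
    for l in ('scale','tray','stamp','stamp_pad','eraser','tare_top'):
        print(l,[(np.round(np.array(d['position'])*[512,384],1).tolist(),round(d['p'],2)) for d in r.recognise(n,l)[:5]])
    cv2.imwrite(f'pics/{n}0.png',cv2.resize(c['img'][:,:,::-1],(768,576)))
E
```

```text
pics
0.0 [ 0.23907091 -0.57704951  0.22174106] [ 9.80771605e-01  1.95157721e-01 -1.88889339e-04 -6.98101227e-04] 0.08670769559212801
top 431.44065386917237 431.44065386917237 252.57995059181556 191.87731136781926 [[-0.0031, -0.9907, 0.1359, 0.354], [-0.9999, 0.0048, 0.0124, 0.1236], [-0.013, -0.1359, -0.9906, 1.2364], [0.0, 0.0, 0.0, 1.0]]
scale [([253.2, 211.2], 0.6)]
tray [([170.4, 215.1], 0.62)]
stamp [([342.6, 212.5], 0.66), ([380.0, 211.3], 0.49)]
stamp_pad [([164.3, 159.8], 0.88)]
eraser [([139.5, 184.5], 0.46)]
tare_top [([244.8, 218.5], 0.6)]
scene 445.61651449738406 445.61651449738406 264.791500855647 191.09532703813971 [[-0.584, -0.4975, 0.6414, -0.2388], [-0.8117, 0.3648, -0.456, 0.667], [-0.0071, -0.787, -0.6169, 0.7782], [0.0, 0.0, 0.0, 1.0]]
scale [([271.9, 206.1], 0.97), ([268.9, 211.8], 0.72)]
tray [([193.7, 251.6], 0.87)]
stamp [([346.3, 179.1], 0.68), ([374.0, 164.5], 0.66)]
stamp_pad [([159.2, 221.3], 0.88)]
eraser [([142.8, 250.7], 0.7)]
tare_top []
```

View pics/top0.png

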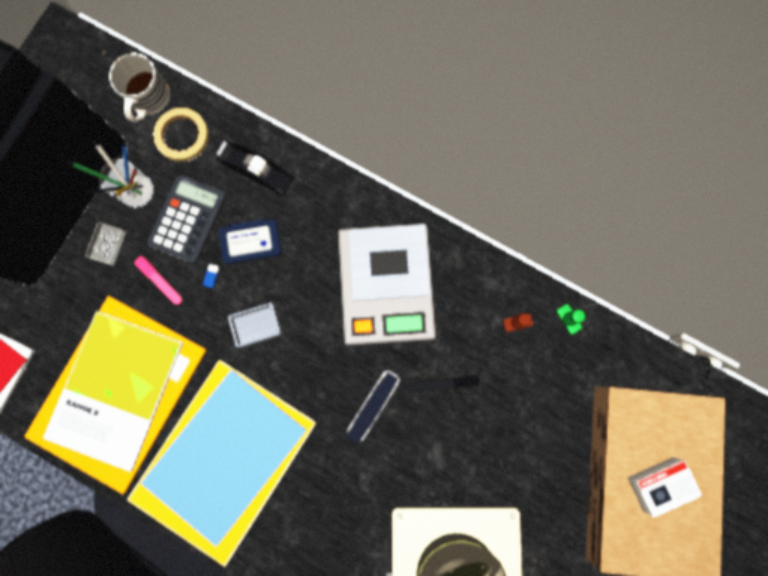

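View pics/scene0.png

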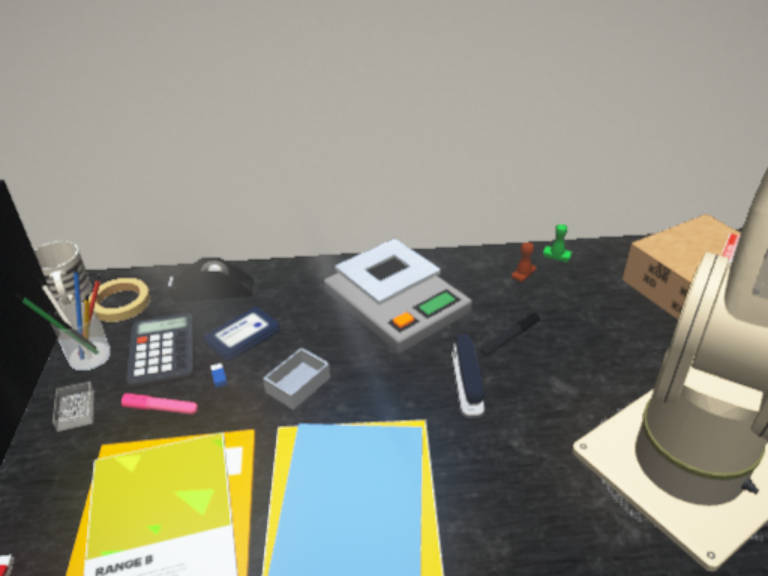

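Top view (768-px picture): scale at about (388,284), pan's dark pocket (388,262), orange key (363,326), tray (255,325), eraser (210,275), ink pad (249,241). Stamp candidates: red-brown (518,322) and green (571,318). The red-brown one fits the colours described. I'll confirm that in a crop and fit poses.

```bash
cat > h.py <<'E'
from bench import r
import cv2,numpy as np
from scipy.optimize import minimize
from scipy.spatial.transform import Rotation as R
def box(x,y,z0,z1): return np.array([[sx*x/2,sy*y/2,z] for sx in(-1,1) for sy in(-1,1) for z in(z0,z1)])
def cyl(d,z): return np.array([[d/2*np.cos(a),d/2*np.sin(a),z] for a in np.linspace(0,6.28,16)])
def proj(c,P):
    q=(P-c['pose'][:3,3])@c['pose'][:3,:3]
    return np.c_[c['fx']*q[:,0]/q[:,2]+c['cx'],c['fy']*q[:,1]/q[:,2]+c['cy']]
def ray(c,uv,z):
    d=c['pose'][:3,:3]@np.array([(uv[0]-c['cx'])/c['fx'],(uv[1]-c['cy'])/c['fy'],1]);o=c['pose'][:3,3]
    return o+d*(z-o[2])/d[2]
def place(P,x,y,a,z=0): return P@R.from_euler('z',a).as_matrix().T+[x,y,z]
def fit(obs,parts,x0,z=0):
    """obs: [(cam,mask)], parts: convex point sets; maximise summed IoU over x,y,yaw"""
    def cost(p):
        t=0
        for c,m in obs:
            im=np.zeros((384*4,512*4),np.uint8)
            for P in parts:
                h=cv2.convexHull((proj(c,place(P,*p,z))+.5).astype(np.float32)*4)
                cv2.fillConvexPoly(im,h.astype(np.int32),1)
            f=cv2.resize(im.astype(np.float32),(512,384),interpolation=cv2.INTER_AREA)
            t+=1-np.minimum(f,m).sum()/np.maximum(f,m).sum()
        return t
    best=None
    for a in x0[2]:
        s=np.array([[x0[0],x0[1],a]]*4)+np.array([[0,0,0],[.01,0,0],[0,.01,0],[0,0,.25]])
        q=minimize(cost,s[0],method='Nelder-Mead',options=dict(initial_simplex=s,xatol=1e-4,fatol=1e-4))
        if best is None or q.fun<best.fun: best=q
    return np.round(best.x,4).tolist(),round(best.fun/len(obs),3)
TRAY=[box(44,68,0,9)/1e3,box(60,84,9,40)/1e3]
STAMP=[box(24,52,0,12)/1e3,np.r_[cyl(14,12),cyl(14,60)]/1e3,np.r_[cyl(28,55),cyl(20,74)]/1e3]
def mask(n,l,near=None):
    c=r.camera(n);L=r.regions_of(n,l)
    if near is not None: L=sorted(L,key=lambda d:np.hypot(*(np.array(d['position'])*[512,384]-near)))
    return (c,L[0]['pixels']) if L else None
E
python3 - <<'E'
from h import *
ct=r.camera('top');cs=r.camera('scene')
def show(l,L): print(l,L)
A=np.linspace(-1.5,1.2,7)
ob=[o for o in (mask('top','tray'),mask('scene','tray')) if o]
p0=ray(ct,[170,216],.03)
print('tray',p0,fit(ob,TRAY,(p0[0],p0[1],A)),[fit([o],TRAY,(p0[0],p0[1],A)) for o in ob])
# red-brown by colour
for c in(ct,cs):
    h=cv2.cvtColor(c['img'],cv2.COLOR_RGB2HSV)
    c['red']=((h[...,0]<9)|(h[...,0]>172))&(h[...,1]>120)&(h[...,2]>40)
def near(c,m,uv,rad): 
    v,u=np.mgrid[:384,:512];return m&(np.hypot(u-uv[0],v-uv[1])<rad)
ms=[(ct,near(ct,ct['red'],[345,214],22)),(cs,near(cs,cs['red'],[348,175],26))]
print([o[1].sum() for o in ms])
p0=ray(ct,[345,214],.02)
print('stamp',p0,fit(ms,STAMP,(p0[0],p0[1],A)),[fit([o],STAMP,(p0[0],p0[1],A)) for o in ms])
# scale: pan plate fixed? use housing mask + orange
p0=ray(ct,[258,190],.03)
sc=[o for o in (mask('top','scale'),mask('scene','scale')) if o]
H=[box(220,170,0,38)/1e3]
print('scalemask',[fit([o],H+[box(130,140,54,62)/1e3+[.035,0,0]],(p0[0],p0[1],[0,.1])) for o in sc], p0)
for n,c in(('top',ct),('scene',cs)):
    h=cv2.cvtColor(c['img'],cv2.COLOR_RGB2HSV)
    uv=[243,217] if n=='top' else [268,214]
    o=near(c,(h[...,0]>8)&(h[...,0]<25)&(h[...,1]>150)&(h[...,2]>120),uv,20)
    q=[np.nonzero(o)[1].mean(),np.nonzero(o)[0].mean()];print(n,'key',o.sum(),q,ray(c,q,.046))
    uv=[259,175] if n=='top' else [259,178]
    g=c['img'].max(2)<130;k=near(c,g,uv,22)
    q=[np.nonzero(k)[1].mean(),np.nonzero(k)[0].mean()];print(n,'pocket',k.sum(),q,ray(c,q,.06))
a=cv2.resize(ct['img'][150:240,210:410,::-1],(800,360),interpolation=cv2.INTER_CUBIC)
b=cv2.resize(cs['img'][145:205,330:400,::-1],(280,240),interpolation=cv2.INTER_CUBIC)
im=np.zeros((600,800,3),np.uint8);im[:360]=a;im[360:,:280]=b
b=cv2.resize(cs['img'][155:235,210:320,::-1],(330,240),interpolation=cv2.INTER_CUBIC);im[360:,300:630]=b
cv2.imwrite('pics/crop1.png',im)
E
```

```text
tray [0.45225974 0.37084361 0.03      ] ([0.4515, 0.3705, -2.8266], np.float64(0.052)) [([0.4518, 0.3707, 0.324], np.float64(0.06)), ([0.4506, 0.3708, 0.3073], np.float64(0.041))]
[np.int64(195), np.int64(207)]
stamp [ 0.45668474 -0.12144525  0.02      ] ([0.4561, -0.1234, 0.2035], np.float64(0.2)) [([0.4557, -0.124, 0.1939], np.float64(0.108)), ([0.4618, -0.1293, 0.318], np.float64(0.217))]
scalemask [([0.5278, 0.1281, 0.079], np.float64(0.548)), ([0.5349, 0.1218, 0.0673], np.float64(0.417))] [0.52478463 0.12339881 0.03      ]
top key 65 [np.float64(241.69230769230768), np.float64(217.01538461538462)] [0.44732635 0.16883217 0.046     ]
top pocket 356 [np.float64(258.9634831460674), np.float64(174.72191011235955)] [0.56321872 0.12053355 0.06      ]
scene key 88 [np.float64(268.59090909090907), np.float64(213.11363636363637)] [0.44423245 0.1703242  0.046     ]
scene pocket 231 [np.float64(258.2164502164502), np.float64(178.0995670995671)] [0.56484607 0.11714035 0.06      ]
```

View pics/crop1.png

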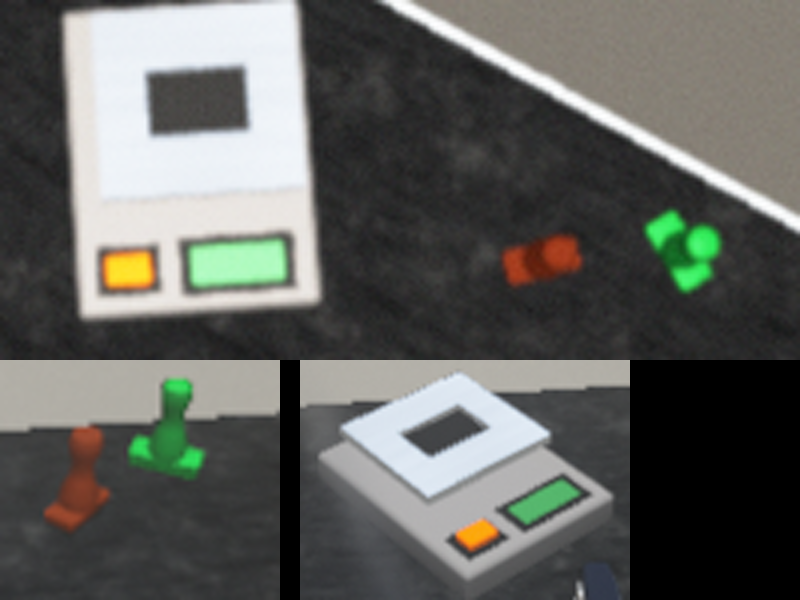

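The crop shows the red-brown stamp (540,260) next to the green look-alike (683,250), so the red-brown one is the target. The pocket is at (197,100) and the key at (128,269). Next I fit the pocket and plan the first move.

```bash
cat >> h.py <<'E'
def near(c,m,uv,rad):
    v,u=np.mgrid[:384,:512];return m&(np.hypot(u-uv[0],v-uv[1])<rad)
def go(x,y,z,phi):
    """shift in tool axes + turn to reach world x,y,z with tool-x azimuth phi"""
    s=r.read_state();M=R.from_quat(s['eef_rot']).as_matrix()
    d=M.T@(np.array([x,y,z])-s['ee_pos']);p=np.arctan2(M[1,0],M[0,0])
    t=-(phi-p+np.pi)%(2*np.pi);t=t-2*np.pi if t>np.pi else t
    t=((-(phi-p))+np.pi)%(2*np.pi)-np.pi
    print('go',np.round(d,4),'turn',round(t,3),'dist',round(np.linalg.norm(d),3),'phi now',round(p,3))
E
python3 - <<'E'
from h import *
for n,uv in(('top',[259,175]),('scene',[259,178])):
    c=r.camera(n);k=near(c,c['img'].max(2)<130,uv,22)
    print(n,fit([(c,k)],[box(47,71,0,0)/1e3],(.563,.119,[0,.08]),.062))
    w=near(c,(c['img'].min(2)>190),uv,60)|k
    w=cv2.morphologyEx(w.astype(np.uint8),cv2.MORPH_OPEN,np.ones((3,3)))>0
    print(w.sum(),fit([(c,w)],[box(130,140,0,0)/1e3],(.563,.119,[0,.08]),.062))
go(.55,-.15,.32,1.5);go(.455,.365,.2,1.886)
E
```

```text
top ([0.5632, 0.1196, 0.074], np.float64(0.184))
3821 ([0.5355, 0.128, 0.0676], np.float64(0.4))
scene ([0.563, 0.1197, 0.0231], np.float64(0.198))
1366 ([0.5628, 0.1189, 0.0512], np.float64(0.093))
go [ 0.4507 -0.2759 -0.0974] turn -1.107 dist 0.537 phi now 0.393
go [ 0.5601 -0.7881  0.0225] turn -1.493 dist 0.967 phi now 0.393
```

The manual's scale: shifts go in units of 25 mm and turns go in units of 0.1 rad. Converting my numbers, 0.45 m is 18, -0.276 m is -11.04, -1.1 rad is -11.

```bash
python3 -m jog '{"x":[0, 8, 18, 18, 18, 18, 18, 18, 18, 18, 18, 18], "y":[0, -2, -11.04, -11.04, -11.04, -11.04, -11.04, -11.04, -11.04, -11.04, -11.04, -11.04], "z":[-2, -4, -4, -4, -4, -4, -4, -4, -4, -4, -4, -4], "rz":[0, -4, -11, -11, -11, -11, -11, -11, -11, -11, -11, -11], "aperture":[0.087, 0.087, 0.087, 0.087, 0.087, 0.087, 0.087, 0.087, 0.087, 0.087, 0.087, 0.087]}'; python3 -c "
from h import *
go(.54,.12,.3,1.64);go(.4515,.3705,.2,1.886)"
```

```text
time: 2.5
ee_pos: [0.5508, -0.1464, 0.3231]
eef_rot: [0.733, 0.68, 0.001, 0.0]
ft_force: [0.1, -1.0, -0.6]
width: 0.087
grip_force: 0.0
go [ 0.2648 -0.0307  0.0233] turn -0.144 dist 0.268 phi now 1.496
go [ 0.5079 -0.1378  0.1234] turn -0.39 dist 0.541 phi now 1.496
```

Converted, 0.265 m is 10.6, -0.031 m is -1.24, -0.144 rad is -1.44.

```bash
python3 -m jog '{"x":[10.6, 10.6, 10.6, 10.6, 10.6, 10.6, 10.6, 10.6], "y":[-1.24, -1.24, -1.24, -1.24, -1.24, -1.24, -1.24, -1.24], "z":[0.92, 0.92, 0.92, 0.92, 0.92, 0.92, 0.92, 0.92], "rz":[-1.44, -1.44, -1.44, -1.44, -1.44, -1.44, -1.44, -1.44], "aperture":[0.087, 0.087, 0.087, 0.087, 0.087, 0.087, 0.087, 0.087]}'; python3 -c "
from h import *
c=r.camera('wrist');print(c['fx'],c['cx'],c['cy'],np.round(c['pose'],3).tolist())
print(proj(c,place(box(47,71,0,0)/1e3,.563,.1195,.07,.062))[::2].tolist())
cv2.imwrite('pics/w1.png',c['img'][:,:,::-1])
go(.4515,.3705,.15,1.886)"
```

```text
time: 3.3
ee_pos: [0.5392, 0.116, 0.2996]
eef_rot: [0.683, 0.73, -0.0, 0.0]
ft_force: [0.1, -0.0, 0.2]
width: 0.0871
grip_force: 0.0
299.379811554445 255.1031049449704 187.83176410332428 [[0.998, 0.064, 0.018, 0.533], [0.067, -0.964, -0.257, 0.186], [0.001, 0.258, -0.966, 0.462], [0.0, 0.0, 0.0, 1.0]]
[[256.46498504594695, 186.09277455066228], [256.34648980230844, 134.050619604228], [290.4893473747056, 185.97380377612694], [291.94570498092423, 133.9262150080048]]
go [ 0.2607 -0.0713  0.1494] turn -0.251 dist 0.309 phi now 1.635
```

View pics/w1.png

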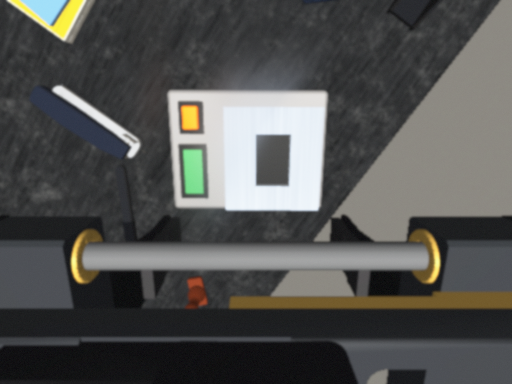

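The wrist view shows the pocket at columns 256–291, rows 135–186, within a pixel of the predicted corners. The key is at (190,118).

```bash
python3 -c "
from h import *
c=r.camera('wrist')
k=near(c,c['img'].max(2)<140,[273,160],40)
print(k.sum(),fit([(c,k)],[box(47,71,0,0)/1e3],(.563,.119,[0,.08]),.062),fit([(c,k)],[box(47,71,0,0)/1e3],(.563,.119,[0,.08]),.059))
h=cv2.cvtColor(c['img'],cv2.COLOR_RGB2HSV)
o=near(c,(h[...,0]>8)&(h[...,0]<25)&(h[...,1]>150)&(h[...,2]>120),[190,118],20)
print(o.sum(),fit([(c,o)],[box(22,32,0,0)/1e3],(.446,.17,[0.07]),.047))
"; python3 -m jog '{"x":[10.44, 10.44, 10.44, 10.44, 10.44, 10.44, 10.44, 10.44, 10.44], "y":[-2.84, -2.84, -2.84, -2.84, -2.84, -2.84, -2.84, -2.84, -2.84], "z":[2, 4, 5.96, 5.96, 5.96, 5.96, 5.96, 5.96, 5.96], "rz":[-2.5, -2.5, -2.5, -2.5, -2.5, -2.5, -2.5, -2.5, -2.5], "aperture":[0.087, 0.087, 0.087, 0.087, 0.087, 0.087, 0.087, 0.087, 0.087]}'; python3 -c "
from h import *
o=mask('wrist','tray');A=[.2,.35]
if o: print(o[1].sum(),fit([o],TRAY,(.4515,.3705,A)))
cv2.imwrite('pics/w2.png',r.camera('wrist')['img'][:,:,::-1])
go(.4515,.3705,.016,1.886)"
```

```text
1556 ([0.5633, 0.1192, 0.0706], np.float64(0.149)) ([0.5618, 0.1185, 0.0783], np.float64(0.135))
386 ([0.4458, 0.1681, 0.0841], np.float64(0.191))
time: 4.3
ee_pos: [0.4527, 0.3706, 0.1511]
eef_rot: [0.588, 0.809, 0.0, 0.001]
ft_force: [0.6, -0.1, -0.4]
width: 0.0868
grip_force: 0.0
5759 ([0.4494, 0.3706, 0.3056], np.float64(0.019))
go [ 0.0004 -0.0016  0.1356] turn -0.002 dist 0.136 phi now 1.884
```

View pics/w2.png

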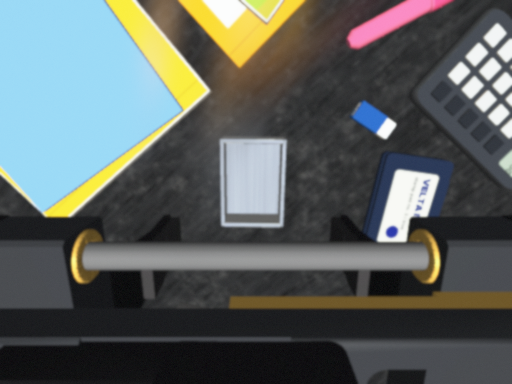

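The wrist view shows the tray at (253,183), centred between the open fingers. The fit IoU is good (0.98). Lowering and gripping.

Converted, -0.003 m is -0.12, 0.136 m is 5.44, 0.005 rad is 0.05.

```bash
python3 -m jog '{"x":[0.04, 0.04, 0.04, 0.04, 0.04, 0.04, 0.04, 0.04, 0.04, 0.04, 0.04, 0.04], "y":[-0.12, -0.12, -0.12, -0.12, -0.12, -0.12, -0.12, -0.12, -0.12, -0.12, -0.12, -0.12], "z":[2, 3.6, 4.8, 5.44, 5.44, 5.44, 5.44, 5.44, 5.44, 5.44, 5.44, 5.44], "rz":[0.05, 0.05, 0.05, 0.05, 0.05, 0.05, 0.05, 0.05, 0.05, 0.05, 0.05, 0.05], "aperture":[0.087, 0.087, 0.087, 0.087, 0.087, 0.05, 0.05, 0.05, 0.05, 0.05, 0.05, 0.05]}' 12
```

```text
time: 5.65
ee_pos: [0.4484, 0.3725, 0.0154]
eef_rot: [0.589, 0.808, 0.001, 0.0]
ft_force: [-1.1, -1.5, 6.3]
width: 0.0598
grip_force: 12.0
```

```bash
python3 -m jog '{"x":[0, 0, 0, 0, 0, 0, 0], "y":[0, 0, 0, 0, 0, 0, 0], "z":[-1.2, -3.2, -4.8, -6.4, -6.4, -6.4, -6.4], "rz":[0, 0, 0, 0, 0, 0, 0], "aperture":[0.05, 0.05, 0.05, 0.05, 0.05, 0.05, 0.05]}'; python3 -c "
from h import *
s=r.read_state();print(s['ee_pos'],s['ft_force'],s['width'])
o=mask('wrist','tray')
if o:
  print(o[1].sum(),fit([o],TRAY,(s['ee_pos'][0],s['ee_pos'][1],[.2,.35]),s['ee_pos'][2]-.0154))
go(.562,.119,.15,1.643)"
```

```text
time: 6.35
ee_pos: [0.4474, 0.3715, 0.1731]
eef_rot: [0.589, 0.808, -0.001, -0.0]
ft_force: [0.6, -0.0, -1.3]
width: 0.0601
grip_force: 12.0
[0.44742537 0.37148883 0.17312612] [ 0.59392773 -0.02994768 -1.3430795 ] 0.060050496881382066
12564 ([0.4467, 0.3704, 0.3143], np.float64(0.358))
go [-0.2755  0.0319  0.0232] turn 0.239 dist 0.278 phi now 1.882
```

```bash
python3 -m jog '{"x":[-11.04, -11.04, -11.04, -11.04, -11.04, -11.04, -11.04, -11.04], "y":[1.28, 1.28, 1.28, 1.28, 1.28, 1.28, 1.28, 1.28], "z":[0.92, 0.92, 0.92, 0.92, 0.92, 0.92, 0.92, 0.92], "rz":[2.4, 2.4, 2.4, 2.4, 2.4, 2.4, 2.4, 2.4], "aperture":[0.05, 0.05, 0.05, 0.05, 0.05, 0.05, 0.05, 0.05]}'; python3 -c "
from h import *
s=r.read_state();e=s['ee_pos'];print(e,s['ft_force'],s['width'])
obs=[]
for n in('top','scene'):
  o=mask(n,'tray')
  if o: print(n,o[1].sum(),fit([o],TRAY,(e[0],e[1],[.07,.1]),e[2]-.0154))
cv2.imwrite('pics/w3.png',np.hstack([r.camera('wrist')['img'][60:260,130:400,::-1],r.camera('scene')['img'][80:280,130:400,::-1]]))
go(.563,.121,.1,1.643)"
```

```text
time: 7.25
ee_pos: [0.5623, 0.1189, 0.1505]
eef_rot: [0.682, 0.731, -0.001, -0.001]
ft_force: [-0.5, 0.2, -1.7]
width: 0.06
grip_force: 12.0
[0.56232678 0.11885271 0.15049005] [-0.47903639  0.21296912 -1.67052792] 0.05996427197760112
scene 498 ([0.5637, 0.1162, 0.0902], np.float64(0.406))
go [0.0007 0.0006 0.0516] turn 0.001 dist 0.052 phi now 1.644
```

View pics/w3.png

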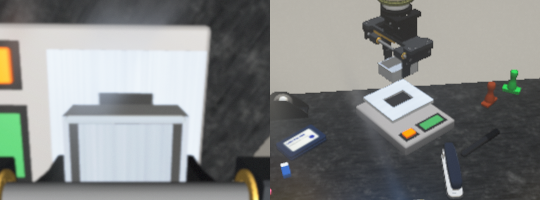

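```bash
python3 -c "
from h import *
s=r.read_state();e=s['ee_pos'];c=r.camera('wrist')
for z in(9,40): print(z,np.round(proj(c,place(np.array([[sx*30,42,z] for sx in(-1,1)])/1e3,e[0],e[1],.072,e[2]-.0154)),1).tolist())
print('pocket',np.round(proj(c,place(np.array([[sx*23.5,35.5,0] for sx in(-1,1)])/1e3,.563,.1195,.072,.062)),1).tolist())
g=c['img'].mean(2)
print('row profile col255',[(i,int(g[i,240:270].mean())) for i in range(145,192)])
print('cols at row 172',[(i,int(g[171:175,i].mean())) for i in range(190,206)],[(i,int(g[171:175,i].mean())) for i in range(300,322)])
print('pocket cols',[(i,int(g[156:161,i].mean())) for i in list(range(222,236))+list(range(276,290))])
im=cv2.resize(c['img'][130:250,180:330,::-1],(750,600),interpolation=cv2.INTER_CUBIC);cv2.imwrite('pics/w4.png',im)
"
```

```text
9 [[205.2, 159.9], [310.4, 160.0]]
40 [[194.7, 170.9], [322.2, 171.0]]
pocket [[229.6, 152.1], [285.2, 152.1]]
row profile col255 [(145, 240), (146, 241), (147, 241), (148, 241), (149, 240), (150, 238), (151, 225), (152, 183), (153, 133), (154, 108), (155, 104), (156, 102), (157, 101), (158, 99), (159, 98), (160, 97), (161, 96), (162, 95), (163, 97), (164, 102), (165, 106), (166, 108), (167, 108), (168, 108), (169, 108), (170, 108), (171, 107), (172, 106), (173, 108), (174, 124), (175, 159), (176, 195), (177, 215), (178, 219), (179, 219), (180, 218), (181, 215), (182, 208), (183, 198), (184, 203), (185, 213), (186, 217), (187, 217), (188, 218), (189, 217), (190, 217), (191, 217)]
cols at row 172 [(190, 240), (191, 238), (192, 234), (193, 223), (194, 205), (195, 183), (196, 161), (197, 145), (198, 137), (199, 135), (200, 135), (201, 135), (202, 135), (203, 135), (204, 135), (205, 136)] [(300, 106), (301, 106), (302, 106), (303, 106), (304, 106), (305, 106), (306, 106), (307, 105), (308, 106), (309, 106), (310, 107), (311, 107), (312, 109), (313, 119), (314, 140), (315, 170), (316, 199), (317, 222), (318, 235), (319, 239), (320, 240), (321, 241)]
pocket cols [(222, 237), (223, 237), (224, 238), (225, 237), (226, 234), (227, 222), (228, 197), (229, 169), (230, 148), (231, 138), (232, 135), (233, 135), (234, 134), (235, 134), (276, 80), (277, 79), (278, 79), (279, 81), (280, 92), (281, 123), (282, 167), (283, 214), (284, 236), (285, 241), (286, 242), (287, 243), (288, 243), (289, 242)]
```

View pics/w4.png

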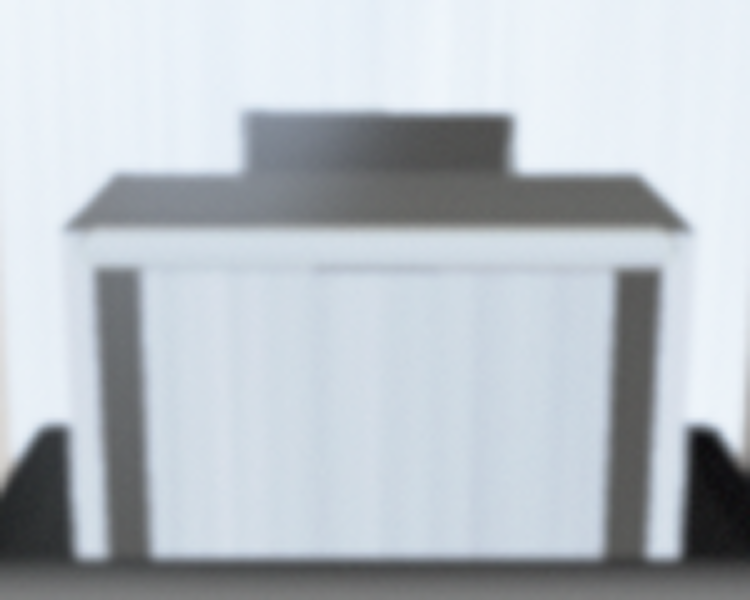

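The crop shows tray rim corners at full-image (193,176) and (318.4,176), and pocket top corners at (228.6,152.6) and (282.6,152.6). Compared with the projection, the tray sits about 2.5 mm towards −y of the TCP and is centred in x. So I shift +2.7 mm in y and go down to just above the pan.

Converted, 0.0027 m is 0.108, 0.0007 m is 0.028.

```bash
python3 -m jog '{"x":[0.108, 0.108, 0.108, 0.108, 0.108, 0.108], "y":[0.028, 0.028, 0.028, 0.028, 0.028, 0.028], "z":[1.2, 2.2, 2.72, 2.8, 2.8, 2.8], "rz":[0, 0, 0, 0, 0, 0], "aperture":[0.05, 0.05, 0.05, 0.05, 0.05, 0.05]}'; python3 -c "
from h import *
s=r.read_state();print(s['ee_pos'],s['ft_force'])"
```

```text
time: 8.2
ee_pos: [0.5641, 0.1223, 0.0828]
eef_rot: [0.682, 0.732, 0.001, 0.001]
ft_force: [0.5, -0.4, -0.1]
width: 0.0597
grip_force: 12.0
[0.56411575 0.12230466 0.08284922] [ 0.4517749  -0.36680396 -0.0741751 ]
```

Converted, 0.006 m is 0.24, 0.003 m is 0.12.

```bash
python3 -m jog '{"x":[0, 0, 0], "y":[0, 0, 0], "z":[0.12, 0.24, 0.24], "rz":[0, 0, 0], "aperture":[0.05, 0.05, 0.05]}'; python3 -m jog '{"x":[0, 0], "y":[0, 0], "z":[0.08, 0.08], "rz":[0, 0], "aperture":[0.05, 0.05]}'
```

```text
time: 8.5
ee_pos: [0.5632, 0.1218, 0.0753]
eef_rot: [0.682, 0.732, -0.0, 0.0]
ft_force: [-0.8, 0.0, -1.9]
width: 0.0598
grip_force: 12.0
time: 8.7
ee_pos: [0.5632, 0.1219, 0.0733]
eef_rot: [0.682, 0.732, -0.0, -0.0]
ft_force: [0.2, -0.1, -0.4]
width: 0.0599
grip_force: 12.0
```

No contact force 4 mm below the pan surface, so the foot is in the pocket. Continuing down gently.

```bash
python3 -m jog '{"x":[0, 0], "y":[0, 0], "z":[0.06, 0.06], "rz":[0, 0], "aperture":[0.05, 0.05]}'; python3 -m jog '{"x":[0, 0, 0], "y":[0, 0, 0], "z":[0.06, 0.06, 0.06], "rz":[0, 0, 0], "aperture":[0.05, 0.05, 0.05]}'
```

```text
time: 8.9
ee_pos: [0.5632, 0.1219, 0.0719]
eef_rot: [0.682, 0.732, -0.0, -0.0]
ft_force: [-0.3, 0.1, -1.4]
width: 0.0603
grip_force: 12.0
time: 9.2
ee_pos: [0.5634, 0.122, 0.0707]
eef_rot: [0.682, 0.732, 0.0, 0.0]
ft_force: [-0.6, 0.0, 1.6]
width: 0.0601
grip_force: 12.0
```

```bash
python3 -m jog '{"x":[0, 0, 0], "y":[0, 0, 0], "z":[0.04, 0.04, 0.04], "rz":[0, 0, 0], "aperture":[0.05, 0.05, 0.05]}'; python3 -m jog '{"x":[0, 0, 0, 0], "y":[0, 0, 0, 0], "z":[0, 0, 0, 0], "rz":[0, 0, 0, 0], "aperture":[0.087, 0.087, 0.087, 0.087]}';  python3 -m jog '{"x":[0, 0, 0, 0, 0], "y":[0, 0, 0, 0, 0], "z":[-1.2, -3.2, -4, -4, -4], "rz":[0, 0, 0, 0, 0], "aperture":[0.087, 0.087, 0.087, 0.087, 0.087]}'; python3 -c "
from h import *
s=r.read_state();c=r.camera('wrist');cv2.imwrite('pics/w5.png',np.hstack([c['img'][60:260,130:400,::-1],r.camera('scene')['img'][80:280,180:450,::-1]]))
o=mask('wrist','tray')
if o:
  for z in (.05,.056,.062): print(z,fit([o],TRAY[1:],(.563,.1195,[.07]),z))
o=mask('scene','tray')
if o:
  for z in (.05,.056,.062): print(z,fit([o],TRAY[1:],(.563,.1195,[.07]),z))
go(.4455,.1685,.1,1.643)
"
```

```text
time: 9.5
ee_pos: [0.5635, 0.122, 0.0697]
eef_rot: [0.682, 0.732, 0.0, 0.0]
ft_force: [-1.6, 0.2, 3.7]
width: 0.0603
grip_force: 12.0
time: 9.9
ee_pos: [0.5632, 0.1219, 0.0694]
eef_rot: [0.682, 0.732, -0.0, -0.0]
ft_force: [0.5, -0.8, -0.8]
width: 0.0829
grip_force: 0.0
time: 10.4
ee_pos: [0.5633, 0.1218, 0.1694]
eef_rot: [0.682, 0.732, 0.0, 0.0]
ft_force: [0.7, 0.3, 0.4]
width: 0.0871
grip_force: 0.0
0.05 ([0.562, 0.1203, 0.0711], np.float64(0.054))
0.056 ([0.562, 0.1206, 0.071], np.float64(0.063))
0.062 ([0.562, 0.1212, 0.0559], np.float64(0.098))
0.05 ([0.5704, 0.1159, 0.0717], np.float64(0.046))
0.056 ([0.5632, 0.1207, 0.0872], np.float64(0.041))
0.062 ([0.5561, 0.126, 0.0842], np.float64(0.038))
go [ 0.0548 -0.1137  0.0688] turn -0.001 dist 0.144 phi now 1.642
```

View pics/w5.png

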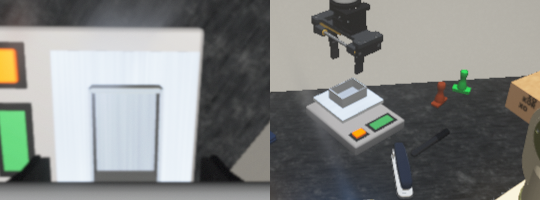

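The tray is seated (rim at height for z≈0.056, yaw 0.07, at (0.563,0.1205)). Now the key: close the fingers and hover over it.

Converted, 0.07 m is 2.8, 0.115 m is 4.6.

```bash
python3 -m jog '{"x":[1.2, 2.2, 2.2, 2.2, 2.2, 2.2, 2.2, 2.2], "y":[-2.4, -4.56, -4.56, -4.56, -4.56, -4.56, -4.56, -4.56], "z":[0, 0, 1.2, 2.8, 4, 4.6, 4.6, 4.6], "rz":[0, 0, 0, 0, 0, 0, 0, 0], "aperture":[0, 0, 0, 0, 0, 0, 0, 0]}'; python3 -c "
from h import *
go(.4456,.169,.0435,1.643)"
```

```text
time: 11.5
ee_pos: [0.4462, 0.1692, 0.0554]
eef_rot: [0.682, 0.732, 0.0, -0.0]
ft_force: [-0.2, 0.5, 0.1]
width: 0.0308
grip_force: 0.0
go [-0.0001 -0.0007  0.0119] turn -0.001 dist 0.012 phi now 1.642
```

Converted, 0.01 m is 0.4, 0.008 m is 0.32.

```bash
python3 -m jog '{"x":[0, 0, 0, 0], "y":[0, 0, 0, 0], "z":[0, 0, 0, 0], "rz":[0, 0, 0, 0], "aperture":[0, 0, 0, 0]}';python3 -m jog '{"x":[0, 0, 0, 0], "y":[0, 0, 0, 0], "z":[0.16, 0.32, 0.4, 0.4], "rz":[0, 0, 0, 0], "aperture":[0, 0, 0, 0]}'; python3 -m jog '{"x":[0, 0], "y":[0, 0], "z":[0.06, 0.06], "rz":[0, 0], "aperture":[0, 0]}'
```

```text
time: 11.9
ee_pos: [0.446, 0.1687, 0.0549]
eef_rot: [0.682, 0.732, 0.0, 0.0]
ft_force: [-0.3, 0.5, 0.2]
width: 0.0026
grip_force: 0.0
time: 12.3
ee_pos: [0.4459, 0.1687, 0.0444]
eef_rot: [0.682, 0.732, 0.0, 0.0]
ft_force: [1.0, -1.4, 4.5]
width: 0.0002
grip_force: 2.1
time: 12.5
ee_pos: [0.4458, 0.1687, 0.0431]
eef_rot: [0.682, 0.732, 0.0, 0.0]
ft_force: [-0.6, -2.0, 4.8]
width: 0.0003
grip_force: 2.6
```

Converted, 0.0008 m is 0.032.

```bash
python3 -m jog '{"x":[0, 0, 0, 0, 0, 0, 0, 0, 0, 0, 0], "y":[0, 0, 0, 0, 0, 0, 0, 0, 0, 0, 0], "z":[0.032, 0.032, 0.032, 0.032, 0.032, 0.032, 0.032, 0.032, 0.032, 0.032, 0.032], "rz":[0, 0, 0, 0, 0, 0, 0, 0, 0, 0, 0], "aperture":[0, 0, 0, 0, 0, 0, 0, 0, 0, 0, 0]}'; python3 -m jog '{"x":[0, 0, 0, 0, 0, 0, 0], "y":[0, 0, 0, 0, 0, 0, 0], "z":[-0.2, -0.8, -2.4, -4, -5.6, -5.6, -5.6], "rz":[0, 0, 0, 0, 0, 0, 0], "aperture":[0, 0, 0, 0.045, 0.045, 0.045, 0.045]}'; python3 -c "
from h import *
go(.456,-.0634,.18,1.77)"
```

```text
time: 13.6
ee_pos: [0.4458, 0.1687, 0.0425]
eef_rot: [0.682, 0.732, 0.0, 0.0]
ft_force: [-0.3, -1.1, 5.9]
width: 0.0002
grip_force: 2.8
time: 14.3
ee_pos: [0.4458, 0.1689, 0.1833]
eef_rot: [0.682, 0.732, 0.001, 0.001]
ft_force: [0.1, 0.3, -1.3]
width: 0.0246
grip_force: 0.0
go [-0.2324 -0.0064  0.0034] turn -0.128 dist 0.233 phi now 1.642
```

Key pressed about 4.5 mm (5.9 N) for over 1 s and released. Now to the red-brown stamp.

Converted, -0.02 m is -0.8, -0.28 m is -11.2, -0.128 rad is -1.28.

```bash
python3 -m jog '{"x":[-11.2, -11.2, -11.2, -11.2, -11.2, -11.2, -11.2, -11.2], "y":[-0.4, -0.4, -0.4, -0.4, -0.4, -0.4, -0.4, -0.4], "z":[-0.8, -0.8, -0.8, -0.8, -0.8, -0.8, -0.8, -0.8], "rz":[-1.28, -1.28, -1.28, -1.28, -1.28, -1.28, -1.28, -1.28], "aperture":[0.05, 0.05, 0.05, 0.05, 0.05, 0.05, 0.05, 0.05]}'; python3 -c "
from h import *
c=r.camera('wrist');print(r.read_state()['ee_pos'])
h=cv2.cvtColor(c['img'],cv2.COLOR_RGB2HSV)
m=((h[...,0]<9)|(h[...,0]>172))&(h[...,1]>120)&(h[...,2]>40);m[235:]=0;m[:90]=0
v,u=np.nonzero(m);print(m.sum(),u.min(),u.max(),v.min(),v.max())
print(fit([(c,m)],STAMP,(.456,-.1235,[.1,.25])))
print(np.round(proj(c,place(np.array([[0,0,0],[0,0,.074]]),.456,-.1235,.2)),1))
cv2.imwrite('pics/w6.png',c['img'][:,:,::-1])
go(.456,-.1235,.041,1.77)"
```

```text
time: 15.1
ee_pos: [0.4548, -0.1113, 0.2011]
eef_rot: [0.634, 0.773, -0.0, -0.001]
ft_force: [0.6, 0.5, -0.5]
width: 0.0503
grip_force: 0.0
[ 0.4550204  -0.11019369  0.20130238]
971 242 265 158 203
([0.454, -0.1247, 0.2492], np.float64(0.074))
[[255.4 177.4]
 [255.4 193.7]]
go [-0.0135 -0.0014  0.1603] turn 0.0 dist 0.161 phi now 1.77
```

View pics/w6.png

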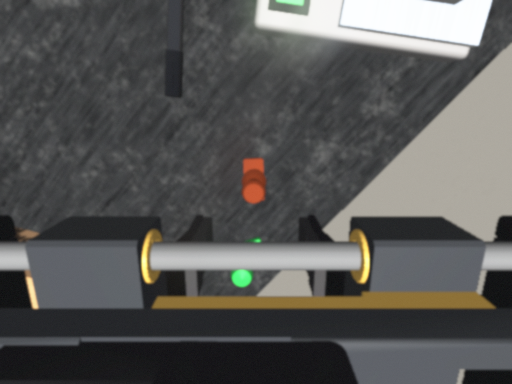

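The wrist view shows the red-brown stamp at (254,180), aligned with the tool. The green one at (242,278) lies behind it, outside the finger gap. Descending to grip the handle.

Converted, 0.16 m is 6.4, -0.014 m is -0.56.

```bash
python3 -m jog '{"x":[-0.56, -0.56, -0.56, -0.56, -0.56, -0.56, -0.56, -0.56, -0.56, -0.56, -0.56], "y":[-0.04, -0.04, -0.04, -0.04, -0.04, -0.04, -0.04, -0.04, -0.04, -0.04, -0.04], "z":[2, 4, 5.6, 6.4, 6.44, 6.44, 6.44, 6.44, 6.44, 6.44, 6.44], "rz":[0, 0, 0, 0, 0, 0, 0, 0, 0, 0, 0], "aperture":[0.05, 0.05, 0.05, 0.05, 0.05, 0.05, 0.005, 0.005, 0.005, 0.005, 0.005]}' 10;  python3 -m jog '{"x":[0, 0, 0, 0, 0, 0, 0, 0], "y":[0, 0, 0, 0, 0, 0, 0, 0], "z":[0, 0, -1.2, -3.2, -5.2, -6.4, -6.4, -6.4], "rz":[0, 0, 0, 0, 0, 0, 0, 0], "aperture":[0.005, 0.005, 0.005, 0.005, 0.005, 0.005, 0.005, 0.005]}'; python3 -c "
from h import *
c=r.camera('wrist');s=r.camera('scene');e=r.read_state()['ee_pos'];print(e)
# stamp offset check in scene by red mask
h=cv2.cvtColor(s['img'],cv2.COLOR_RGB2HSV);p=proj(s,e[None]-[0,0,.02])[0];print(p)
m=near(s,((h[...,0]<9)|(h[...,0]>172))&(h[...,1]>120)&(h[...,2]>40),p,40)
print(m.sum(),fit([(s,m)],STAMP[:1],(e[0],e[1],[.2]),e[2]-.041))
im=np.hstack([c['img'][100:300,120:390,::-1],cv2.resize(s['img'][int(p[1])-50:int(p[1])+50,int(p[0])-60:int(p[0])+60,::-1],(240,200))])
cv2.imwrite('pics/w7.png',cv2.resize(im,None,fx=1.5,fy=1.5))
go(.563,.120,.2,1.643)"
```

```text
time: 16.25
ee_pos: [0.4578, -0.1254, 0.0418]
eef_rot: [0.633, 0.774, 0.0, 0.001]
ft_force: [-0.8, 0.1, 4.9]
width: 0.0257
grip_force: 9.8
time: 17.05
ee_pos: [0.4572, -0.1253, 0.201]
eef_rot: [0.633, 0.774, -0.0, 0.0]
ft_force: [0.8, -0.3, -1.2]
width: 0.0256
grip_force: 9.8
[ 0.45644099 -0.12503754  0.19963866]
[356.15320397 129.03546898]
222 ([0.4664, -0.1352, 0.4622], np.float64(0.457))
go [ 0.2191  0.1529 -0.0004] turn 0.127 dist 0.267 phi now 1.77
```

View pics/w7.png

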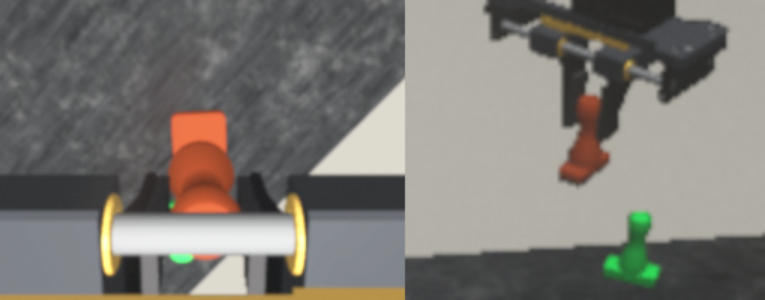

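The stamp is held upright (crop: foot centred at (200,130), aligned with the tool). Carrying it over the tray.

Converted, 0.219 m is 8.76, 0.153 m is 6.12, 0.127 rad is 1.27.

```bash
python3 -m jog '{"x":[8.76, 8.76, 8.76, 8.76, 8.76, 8.76, 8.76, 8.76, 8.76], "y":[6.12, 6.12, 6.12, 6.12, 6.12, 6.12, 6.12, 6.12, 6.12], "z":[0, 0, 0, 0, 0, 0, 0, 0, 0], "rz":[1.27, 1.27, 1.27, 1.27, 1.27, 1.27, 1.27, 1.27, 1.27], "aperture":[0.005, 0.005, 0.005, 0.005, 0.005, 0.005, 0.005, 0.005, 0.005]}'; python3 -c "
from h import *
c=r.camera('wrist');cv2.imwrite('pics/w8.png',c['img'][60:300,100:420,::-1])
go(.563,.1205,.115,1.643)"
```

```text
time: 18.05
ee_pos: [0.5636, 0.1183, 0.2002]
eef_rot: [0.682, 0.732, -0.001, -0.0]
ft_force: [-0.7, 0.4, 0.1]
width: 0.0254
grip_force: 9.8
go [ 0.0025 -0.0005  0.0856] turn -0.002 dist 0.086 phi now 1.641
```

View pics/w8.png

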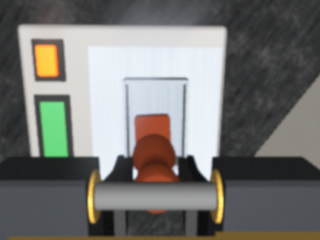

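The stamp foot (152,125) is over the tray (155,115) and centred in x. Lowering.

Converted, 0.087 m is 3.48, 0.084 m is 3.36.

```bash
python3 -m jog '{"x":[0.08, 0.08, 0.08, 0.08, 0.08, 0.08], "y":[0, 0, 0, 0, 0, 0], "z":[1.6, 2.8, 3.36, 3.48, 3.48, 3.48], "rz":[0, 0, 0, 0, 0, 0], "aperture":[0.005, 0.005, 0.005, 0.005, 0.005, 0.005]}'; python3 -m jog '{"x":[0, 0, 0], "y":[0, 0, 0], "z":[0.08, 0.08, 0.08], "rz":[0, 0, 0], "aperture":[0.005, 0.005, 0.005]}';python3 -m jog '{"x":[0, 0, 0], "y":[0, 0, 0], "z":[0.06, 0.06, 0.06], "rz":[0, 0, 0], "aperture":[0.005, 0.005, 0.005]}'
```

```text
time: 18.7
ee_pos: [0.5648, 0.1218, 0.1158]
eef_rot: [0.681, 0.732, 0.001, 0.001]
ft_force: [0.8, -0.1, 0.4]
width: 0.0259
grip_force: 9.8
time: 19.0
ee_pos: [0.5641, 0.1218, 0.1126]
eef_rot: [0.681, 0.732, 0.0, 0.0]
ft_force: [0.0, -0.4, -1.1]
width: 0.0259
grip_force: 9.8
time: 19.3
ee_pos: [0.5639, 0.1217, 0.1107]
eef_rot: [0.681, 0.732, -0.0, 0.0]
ft_force: [-0.3, 0.5, -1.8]
width: 0.0256
grip_force: 9.8
```

Converted, 0.0015 m is 0.06.

```bash
python3 -m jog '{"x":[0, 0, 0], "y":[0, 0, 0], "z":[0.06, 0.06, 0.06], "rz":[0, 0, 0], "aperture":[0.005, 0.005, 0.005]}'; python3 -m jog '{"x":[0, 0, 0], "y":[0, 0, 0], "z":[0.04, 0.04, 0.04], "rz":[0, 0, 0], "aperture":[0.005, 0.005, 0.005]}'
```

```text
time: 19.6
ee_pos: [0.5639, 0.1218, 0.1093]
eef_rot: [0.681, 0.732, 0.0, 0.0]
ft_force: [0.1, 0.6, 0.4]
width: 0.0257
grip_force: 9.8
time: 19.9
ee_pos: [0.564, 0.1218, 0.1084]
eef_rot: [0.681, 0.732, 0.0, 0.0]
ft_force: [-0.6, -0.2, 1.7]
width: 0.0261
grip_force: 9.8
```

Contact at the expected floor height. Releasing and backing off.

```bash
python3 -m jog '{"x":[0, 0, 0, 0, 0, 0, 0, 0, 0, 0, 0, 0], "y":[0, 0, 0, 0, 0, 0, 0, 0, 0, 0, 0, 0], "z":[0, 0, 0, 0, -1.2, -3.2, -4.8, -6, -6, -6, -6, -6], "rz":[0, 0, 0, 0, 0, 0, 0, 0, 0, 0, 0, 0], "aperture":[0.06, 0.06, 0.06, 0.06, 0.06, 0.06, 0.06, 0.06, 0.06, 0.06, 0.06, 0.06]}'; python3 -c "
from h import *
c=r.camera('wrist');s=r.camera('scene')
im=np.hstack([cv2.resize(c['img'][100:240,170:360,::-1],(400,295)),cv2.resize(s['img'][120:267,170:370,::-1],(400,295))])
cv2.imwrite('pics/w9.png',im)"
```

```text
time: 21.1
ee_pos: [0.5634, 0.1215, 0.2569]
eef_rot: [0.681, 0.732, -0.001, -0.001]
ft_force: [-0.2, 0.2, -0.3]
width: 0.0599
grip_force: 0.0
```

View pics/w9.png

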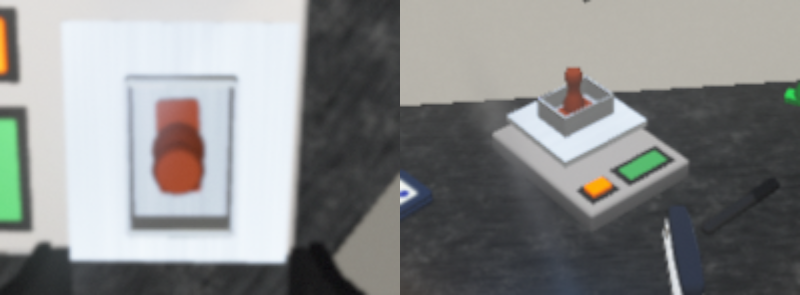

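The stamp stands upright in the seated tray at (178,145) in the wrist crop, the key is up and the gripper is clear. Handing in.

```bash
python3 -c "
from bench import r
print(r.close_job())"
```

```text
the job is handed in; nothing more can be done
None
```

I handed the job in at about 21 s: the tray is seated in the pan's pocket, the tare key was held down for over 1 s and released, and the red-brown stamp then went upright into the tray. The hand-in gave no verdict, so whether it passed is not confirmed.

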